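# Hook the hidden eye and draw the sample tray out from under the shelf

### The job

The sample tray is pushed right back under the low white shelf, and its steel pull eye is out of sight and out of finger reach beneath the ledge, clamped somewhere along the tray's front rail. Take the hooked rod from its rest, feel under the ledge for the eye, hook it and draw the tray out to its stop with the rod, gently and without forcing anything. Then lay the rod back in its rest, lying level and pointing the way it did, and leave the other things on the bench where they are.

Things in the scene. Friction and masses are not known exactly. Their poses are not given: they have to be found in the camera images.
- hook_grip (a point): Hooked rod (loose, 0.14 kg): square green handle 120 x 20 x 20 mm, this point its centre; x runs along the handle to the hook, z up. A straight 8 mm steel rod continues the handle's axis to x = +130 mm (16 mm collar up to x = +70). It starts lying in its rest, axis 45 mm above the worktop; the handle is free for 80 mm between the saddles.
- rest_seat (a point): Rest for the rod (fixed): where the handle's centre lies when seated, 45 mm above the worktop; x is the way the rod points. Plate 130 x 56 x 6 mm, two black saddles 12 mm thick, 46 mm either side of the middle along x, each with a flat bed 35 mm high between two outward-leaning cheeks (about 27 mm apart at the bed, tops 54 mm high).
- shelf_edge (a point): Middle of the lower front edge of the low white shelf (fixed; 165 mm deep, 210 wide, board 64 to 76 mm above the worktop; 190 mm clear between its side walls, which begin 20 mm behind the edge). x points straight in under the shelf, y left along the edge, z up. Two bottles stand on it, well behind the edge.
- tray (a joint): How far the tray (170 mm wide) is drawn out, m: 0 right back (as it starts), 0.11 at its stop. It slides along the shelf's x on stiff runners, about 5 N to keep it moving, and stays where left. At 0 its front panel is 72 mm behind the shelf's edge; a slotted rail on it carries the pull eye. Tray and eye bear no more than 15 N.
- bottle_white: White bottle with white cap, 37 mm across, 88 mm tall, on the shelf; origin at its foot.
- bottle_yellow: White bottle with yellow cap, 37 mm across, 88 mm tall, on the shelf; origin at its foot.
- beaker: Glass beaker, 72 mm across, 95 mm tall, beside the shelf on the right; origin at its foot.
- amber: Amber bottle with a red cap, 60 mm across, 135 mm tall, at the back right; origin at its foot.
- marker: Red marker pen, 138 mm long, 13 mm thick, front left; origin under its centre.
- hook_tip (a point): Middle of the hooked rod's finger: at x = +130 mm the rod bends at a right angle into a level finger, 8 mm thick, pointing sideways along the rod's +y (left, seen from the handle), its rounded end 18 mm from the rod's axis. The point is 130 mm ahead of the handle's centre and 10 mm left of the axis; axes as the handle's.
- eye_mid (a point): Moves with the tray: where the centre of the eye's opening would be if the eye sat at the tray's middle; 36 mm above the worktop, 45 mm behind the shelf's edge at the start; axes as shelf_edge. The eye is clamped up to 38 mm to the left or right (y) of this point, at a place that differs each time and is not measured: feel for it.
- rail_mid (a point): Middle of the rail's front face. The eye: an upright loop of 6 mm steel bar standing out forward from the rail in the plane of the shelf's x and z, 6 mm thick in y, so its opening is entered sideways (along y). Opening 20 mm in x (13 to 33 mm ahead of the rail) by 22 mm in z; loop's front 39 mm ahead of the rail. Clamp block 18 mm wide, 8 mm thick.

How it is judged:
By the outcome, as a careful person would: the job done as asked, in the order asked, and still so for the second after the job is handed in, with the robot touching nothing.
It also fails if it takes over 59 s, if anything falls off the work surface, if the arm or the gripper's body presses on something with over 40 N, if the wrist force passes 120 N, or if a joint passes its speed limit or range.

### The arm

A 7-joint arm with a two-finger parallel gripper is mounted at the origin on a cart in front of the work surface, level with it; the furniture and walls round the work are solid. World frame = base frame: x ahead of the robot, y to its left, z up, the work surface at z = 0. Lengths are in m, angles in rad, forces in N, time in s.
With the tool pointing down it reaches from about 0.425 to 0.95 m from the base axis. Payload 4.7 kg.
Tool frame: the origin (TCP) lies between the finger pads; the fingertips stand 25 mm ahead of it and the grasp point (between the pads) lies 6 mm ahead of it; x points along the fingers, z is the direction in which the jaws open and shut, and the axes are right-handed (so a half turn about x gives the same grasp; the last joint's range is limited). The gripper opens to 85 mm and grips with 20 to 120 N. Pads are 22 mm wide; open, the fingers measure 114 mm over their backs; the gripper's body (76 mm by 85 mm) begins 54 mm behind the grasp point. The pads swing forward as they close: fully open they stand 13 mm farther back than shut.
Start: joints at [1.086, 0.469, -0.049, 1.532, 0.024, 1.141, -0.082], TCP at [0.297, -0.606, 0.256] pointing down, gripper open.
Joint ranges: [-2.59, 2.59], [-0.33, 1.99], [-1.39, 1.29], [0.1, 2.45], [-1.04, 4.18], [0.21, 1.99], [-2.66, 2.66]. Speed limits (rad/s): [2.57, 2.57, 3.14, 3.14, 3.14, 3.14, 3.14].

### API

Orientations are given as a 3x3 rotation matrix whose columns are the frame's x, y, z axes.
In Python, from rig import * gives the robot as it stands. Calls block until the motion is done:
- movep(position, orientation): joint-space move of the TCP to a pose.
- move_l(position, attitude=None, feed=0.15, until_force=None): straight line of the TCP; attitude=None keeps the orientation; feed is the mean speed in m/s. With until_force (N) it stops when the force on the tool has changed by that much, and returns True; else False.
- move_joints(angles): joint-space move.
- command_gripper(opening, newtons=None): finger opening in m; newtons is the grip in N (None keeps the last); returns when the fingers have stopped.
- sleep(seconds).
- inverse_kinematics(position, orientation): joint angles nearest the present ones, or None.
- sense(): the state.
- camera(name): name is "side" or "top" or "wrist"; returns (picture, depth): 420x560x3 uint8, red, green, blue; 420x560 float32, m along the optical axis (not along the pixel's ray), 0 where there is no reading.
- camera_params(name): a dict with "K" (3x3 intrinsics, pixels), "position" and "rotation" of the camera in the world; the wrist camera has in their place "tool_from_camera" (4x4, takes a point from camera to tool coordinates, whose origin is the TCP and whose axes are the tool frame's). Camera axes: x right, y down, z forward; pixel columns grow to the right and rows downward; lengths in m; the calibration is good to about 2 mm. A picture is of the moment at which its call begins: read the wrist's pose just before it. camera_params takes no time and is no camera call.
A pose or a line that the arm cannot do raises Unreachable and nothing moves.
- finish_job(): hands the job in, once; it reports no verdict.
The state is a dict: "time_s": time; "joint_pos": joint angles; "qd": joint speeds; "joint_efforts": joint torques, N m; "position": TCP position; "tcp_rot": TCP orientation; "wrist_force": force on the tool from outside, world axes, zero at the start; "ft_torque": the same for the moment, N m; "finger_gap": finger opening in m.
Only numpy, scipy, OpenCV 4.12 (cv2) and the standard library are available. Lean on these libraries where they do the work, as an engineer would, in place of code of your own. Each camera call takes 0.05 s, during which the arm holds its last target.

## Working session

There is one attempt and no reset: what is moved stays moved. The work goes in short steps, each a Python script; the robot and the scene stay as the last script left them, time stands still between calls to the robot, and variables do not carry over. Pictures are saved under pics/ and viewed, and the job is handed in when it is done.

```bash
mkdir -p pics; ls
python3 - <<'E'
from rig import *
import cv2
s=sense();print(s)
for n in ["top","side","wrist"]:
    p,d=camera(n);cv2.imwrite(f"pics/{n}0.png",p[:,:,::-1]);print(n,camera_params(n))
    import numpy as np;np.save(f"{n}0.npy",d)
E
```

```text
pics
{'time_s': 0.0, 'joint_pos': array([ 1.08611963,  0.46941637, -0.0485721 ,  1.53369448,  0.02410788,
        1.1410069 , -0.08231354]), 'qd': array([ 1.41318237e-03,  2.09796506e-05,  1.81687757e-04, -5.98590641e-04,
        5.81633382e-04, -5.04650474e-04,  5.23300889e-04]), 'joint_efforts': array([ 9.01785961e-05, -5.10302603e+01, -4.60313726e-02, -2.37706751e+01,
        1.08210300e-02,  7.57981092e-03,  8.43734149e-07]), 'position': array([ 0.29686779, -0.60561345,  0.25527798]), 'tcp_rot': array([[-9.33096127e-04,  8.97918940e-01,  4.40159865e-01],
       [ 1.70001832e-03,  4.40160845e-01, -8.97917335e-01],
       [-9.99998120e-01, -8.95633540e-05, -1.93719103e-03]]), 'wrist_force': array([ 0.535434  , -0.29744383, -0.43584272]), 'ft_torque': array([0.10586792, 0.02949452, 0.01330178]), 'finger_gap': 0.08556172655008738}
top {'K': array([[513.21766276,   0.        , 266.90337251],
       [  0.        , 513.21766276, 211.1583843 ],
       [  0.        ,   0.        ,   1.        ]]), 'position': array([0.38907067, 0.02893049, 1.14353221]), 'rotation': array([[ 1.76307445e-02
[... 371 characters left out ...]
0.774335  ]), 'rotation': array([[ 0.96858587,  0.19108854, -0.15914324],
       [ 0.24866658, -0.73775992,  0.62759479],
       [ 0.00251667, -0.64745306, -0.76210118]])}
wrist {'K': array([[324.27715909,   0.        , 286.5849467 ],
       [  0.        , 324.27715909, 207.48334789],
       [  0.        ,   0.        ,   1.        ]]), 'tool_from_camera': array([[-5.27958618e-05, -2.82131767e-01,  9.59375663e-01,
        -1.16725265e-01],
       [-4.39994002e-04, -9.59375565e-01, -2.82131762e-01,
         7.04099581e-02],
       [ 9.99999902e-01, -4.37014927e-04, -7.34852253e-05,
        -6.14165224e-04],
       [ 0.00000000e+00,  0.00000000e+00,  0.00000000e+00,
         1.00000000e+00]])}
```

View pics/top0.png

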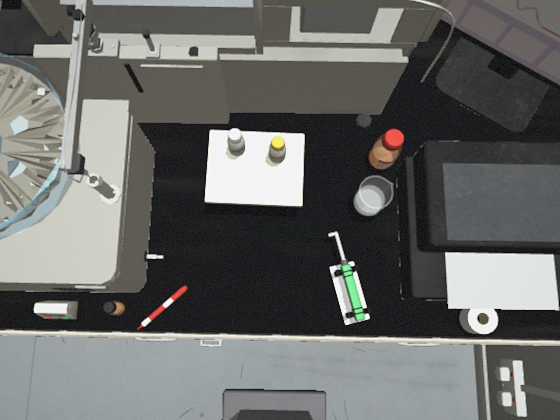

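View pics/side0.png

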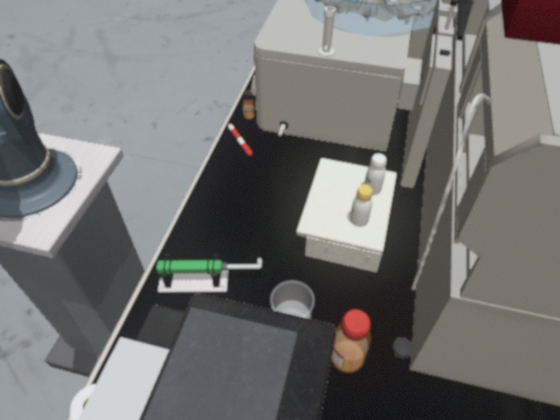

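```bash
cat > h.py <<'E'
import numpy as np,cv2
from rig import camera_params
def cam(n): 
    p=camera_params(n);return p["K"],p["position"],p["rotation"]
def bp(n,u,v,z):  # ray to plane z
    K,t,R=cam(n);d=R@np.linalg.solve(K,[u,v,1.]);return t+d*(z-t[2])/d[2]
def proj(n,X):
    K,t,R=cam(n);c=K@(R.T@(np.asarray(X)-t));return c[:2]/c[2]
E
python3 - <<'E'
import cv2
p=cv2.imread("pics/top0.png")
def crop(p,u0,u1,v0,v1,k,n): cv2.imwrite(n,cv2.resize(p[v0:v1,u0:u1],None,fx=k,fy=k,interpolation=cv2.INTER_CUBIC))
crop(p,315,395,225,330,5.5,"pics/top_rod.png")
crop(p,195,315,120,215,6,"pics/top_shelf.png")
p=cv2.imread("pics/side0.png")
crop(p,145,275,245,300,6,"pics/side_rod.png")
crop(p,290,410,150,275,4.7,"pics/side_shelf.png")
E
```

```text
(no output)
```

View pics/top_rod.png

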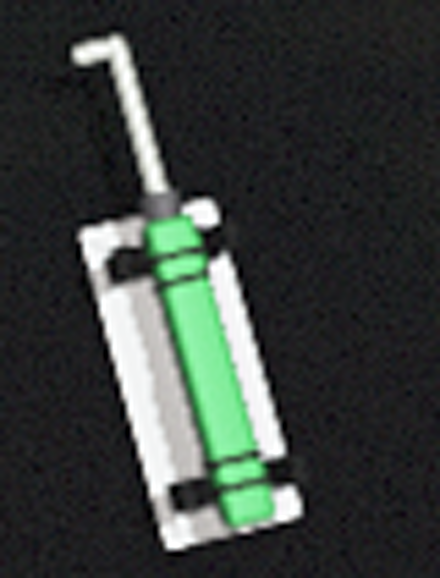

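View pics/top_shelf.png

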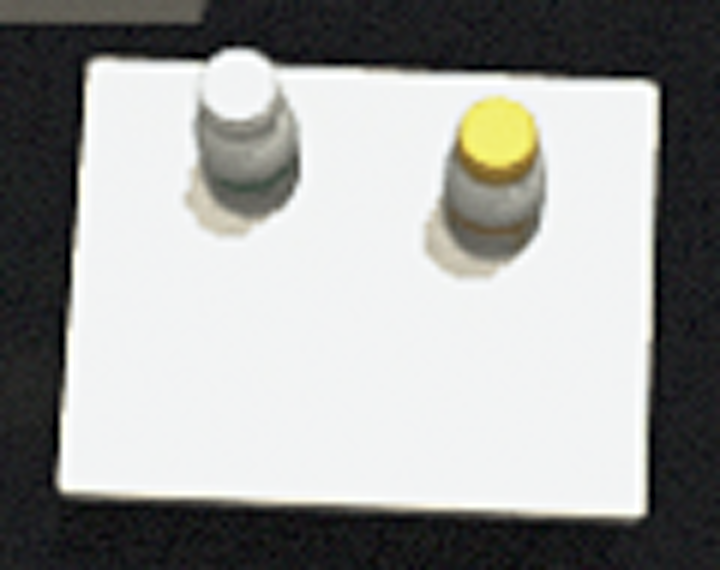

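View pics/side_rod.png

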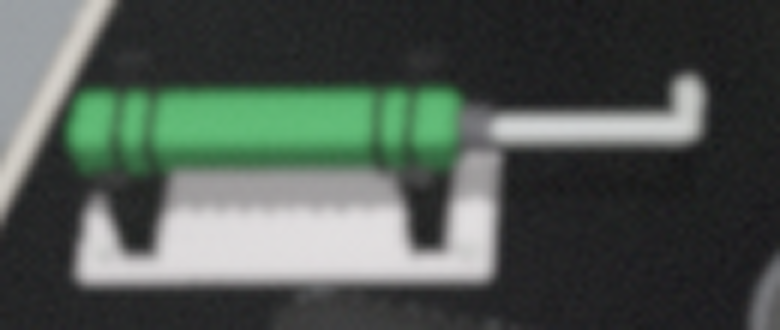

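View pics/side_shelf.png

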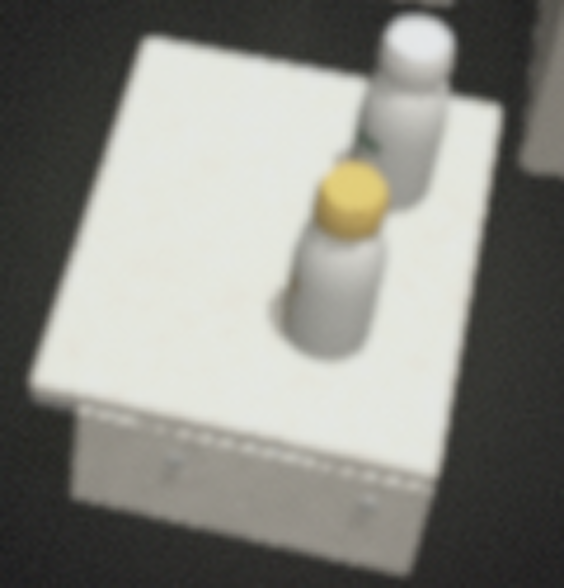

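```bash
cat > fit.py <<'E'
from h import *
from scipy.optimize import least_squares
def T(c,u0,v0,k): return (u0+(c[0]+.5)/k-.5, v0+(c[1]+.5)/k-.5)
obs=[]
for X,c in [((.130,0,0),(116,46)),((.130,.018,0),(74,56)),((.070,0,0),(158,193)),((.060,0,.01),(172,219)),((-.06,0,.01),(250,524))]:
    obs.append(("top",X,T(c,315,225,5.5)))
for X,c in [((.130,0,0),(686,128)),((.130,.018,0),(686,74)),((.070,0,0),(491,128)),((.06,0,0.01),(461,115)),((-.06,0,0.01),(74,118))]:
    obs.append(("side",X,T(c,145,245,6)))
def f(p,sel=None):
    c,s=np.cos(p[2]),np.sin(p[2]);r=[]
    for n,X,uv in obs:
        if sel and n!=sel: continue
        W=[p[0]+c*X[0]-s*X[1],p[1]+s*X[0]+c*X[1],.045+X[2]]
        r+=list(proj(n,W)-uv)
    return np.array(r)
for sel in [None,"top","side"]:
    r=least_squares(f,[.35,-.13,.2],args=(sel,),loss='soft_l1');print(sel,r.x,np.round(r.fun.reshape(-1,2),1).tolist())
sh=[("top",(0,.105,.012),T((60,492),195,120,6)),("top",(0,-.105,.012),T((645,521),195,120,6)),("top",(.165,.105,.012),T((88,58),195,120,6)),("top",(.165,-.105,.012),T((659,82),195,120,6)),
("side",(0,-.105,.012),T((437,478),290,150,4.7)) ,("side",(.165,-.105,.012),T((502,104),290,150,4.7))]
# side: identify corners by projection first
obs=[o for o in sh if o[0]=="top"]
def f2(p,o=obs):
    c,s=np.cos(p[2]),np.sin(p[2]);r=[]
    for n,X,uv in obs: r+=list(proj(n,[p[0]+c*X[0]-s*X[1],p[1]+s*X[0]+c*X[1],.064+X[2]])-uv)
    return np.array(r)
r=least_squares(f2,[.6,.1,0]);print("shelf",r.x,r.fun.round(1));p=r.x
for X in [(0,.105,.012),(0,-.105,.012),(.165,.105,.012),(.165,-.105,.012)]:
    c,s=np.cos(p[2]),np.sin(p[2])
    q=proj("side",[p[0]+c*X[0]-s*X[1],p[1]+s*X[0]+c*X[1],.064+X[2]]);print(X,(q-[290,150])*4.7)
E
python3 fit.py
```

```text
None [ 0.46247213 -0.1500806   0.25938281] [[-0.0, -0.2], [-0.4, -0.1], [-0.2, -0.2], [-0.8, -1.0], [0.7, -0.4], [-0.2, 0.1], [-0.0, 1.0], [0.1, 0.2], [-0.8, -0.5], [-1.2, -0.7]]
top [ 0.46147472 -0.14962937  0.24822593] [[0.4, 0.1], [0.0, 0.1], [-0.0, 0.2], [-0.7, -0.6], [0.2, 0.2]]
side [ 0.46344718 -0.15059972  0.2725063 ] [[0.2, -0.4], [0.3, 0.6], [0.6, 0.2], [-0.3, -0.5], [-0.9, 0.0]]
shelf [ 0.64187477  0.06301133 -0.0275817 ] [-0.5  0.2  0.2 -0.3  0.2  0.   0.1  0.1]
(0, 0.105, 0.012) [139.12101808  33.08545049]
(0, -0.105, 0.012) [ 22.47277835 378.40928575]
(0.165, 0.105, 0.012) [495.43720942 103.4026427 ]
(0.165, -0.105, 0.012) [429.75119514 471.42464235]
```

```bash
cat >> h.py <<'E'
def Rdown(yaw,flip=1): # rod direction yaw; jaws along rod -y
    z=flip*np.array([np.sin(yaw),-np.cos(yaw),0.]);x=np.array([0,0,-1.]);return np.column_stack([x,np.cross(z,x),z])
E
python3 - <<'E'
from rig import *
from h import *
d=np.load("top0.npy")
K,t,R=cam("top")
vv,uu=np.mgrid[:420,:560]
P=(np.linalg.inv(K)@np.stack([uu*d,vv*d,d]).reshape(3,-1)).T@R.T+t
P=P.reshape(420,560,3)
for u,v in [(480,200),(500,280),(430,240),(480,320),(372,185),(393,138),(110,230)]: print(u,v,P[v,u].round(3))
for f in (1,-1):
  print(inverse_kinematics([.4625,-.15,.25],Rdown(.26,f)))
  for y in (0.0,.06,.12): print(y,inverse_kinematics([.43,y,.04],Rdown(-.027,f)),inverse_kinematics([.6,y,.04],Rdown(-.027,f)))
movep([.4625,-.15,.25],Rdown(.26))
s=sense();p,_=camera("wrist")
cv2.imwrite("pics/w1.png",p[:,:,::-1]);np.savez("w1.npz",pos=s["position"],rot=s["tcp_rot"]);print(s["time_s"],s["position"],s["wrist_force"])
E
```

```text
480 200 [ 0.626 -0.368  0.206]
500 280 [ 0.486 -0.437  0.108]
430 240 [ 0.55  -0.272  0.198]
480 320 [ 0.409 -0.431  0.01 ]
372 185 [ 0.7   -0.201  0.035]
393 138 [ 0.775 -0.227  0.133]
110 230 [0.551 0.313 0.239]
[ 0.48647248  0.18356476 -0.29423674  1.96295874  0.06280324  1.00368749
 -1.14766026]
0.0 [ 0.12613248  0.43859281 -0.26926768  2.26232461  0.25336239  0.46754637
 -1.94364949] [ 0.06099708  0.61534188 -0.1772125   1.87656599  0.16592202  0.66380489
 -1.81315616]
0.06 [ 0.04929258  0.4516613  -0.34341021  2.24982564  0.32095574  0.48457
 -2.14587389] [-6.23200184e-04  6.23703947e-01 -2.29000033e-01  1.86685256e+00
  2.13860524e-01  6.74735071e-01 -1.95340498e+00]
0.12 [-0.06323633  0.46813507 -0.36816786  2.2218291   0.34299562  0.50394348
 -2.29566155] [-0.03875248  0.64445947 -0.31189271  1.84122976  0.29006876  0.70042796
 -2.11317654]
[ 0.90692014  0.25268347 -0.79110231  1.94236739  0.20896821  1.02941173
  1.85389877]
0.0 [ 0.4135174   0.5011364  -0.6211146   2.24691216  0.56644454  0.5480025
  0.8995181 ] [ 0.42991004  0.72461999 -0.69916847  1.85411598  0.6365776   0.80040699
  0.93637526]
0.06 [ 0.28747441  0.51031489 -0.63751888  2.23716852  0.58046864  0.55874669
  0.74997127] [ 0.38049997  0.75902727 -0.77975563  1.84389956  0.70680554  0.8407189
  0.78428333]
0.12 [ 0.17840349  0.53398981 -0.67070253  2.20900611  0.60876918  0.58618506
  0.59689459] [ 0.29596332  0.7816947  -0.80809955  1.82111718  0.73183198  0.86669654
  0.67427079]
1.9167 [ 0.46253324 -0.15113375  0.25002655] [ 0.44138137  0.43069956 -0.78377849]
```

View pics/w1.png

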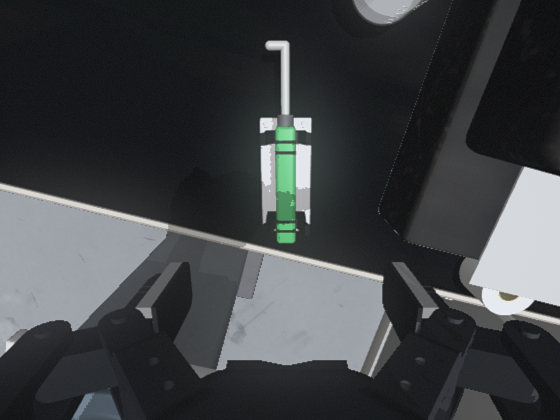

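Run:
```python
from rig import *
from h import *
w=np.load("w1.npz");q=camera_params("wrist");K=q["K"];Tc=q["tool_from_camera"]
def bw(u,v,z):
    d=w["rot"]@(Tc[:3,:3]@np.linalg.solve(K,[u,v,1.]));o=w["pos"]+w["rot"]@Tc[:3,3];return o+d*(z-o[2])/d[2]
a=bw(286,126.5,.055);b=bw(286.5,235,.055);e=bw(286.5,45,.045)
print(a,b,np.linalg.norm(a-b),(a+b)/2,e,np.arctan2(*(a-b)[1::-1]),np.arctan2(*(e-b)[1::-1]))
c,s=np.cos(.26),np.sin(.26);print("pred elbow",.4625+.13*c,-.15+.13*s)
p=cv2.imread("pics/w1.png");cv2.imwrite("pics/w1c.png",cv2.resize(p[30:255,250:325],None,fx=2.6*1,fy=2.6,interpolation=cv2.INTER_CUBIC))
```

```text
[ 0.51787263 -0.13568287  0.055     ] [ 0.41328845 -0.16372467  0.055     ] 0.10827831328601292 [ 0.46558054 -0.14970377  0.055     ] [ 0.58657602 -0.11806244  0.045     ] 0.26196488081847663 0.257648807886807
pred elbow 0.5881306971574868 -0.11657952825401982
```

View pics/w1c.png

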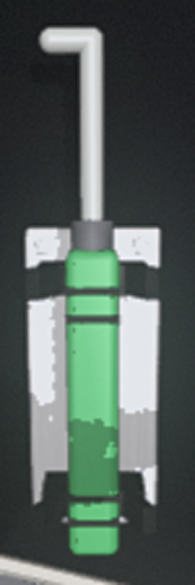

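Run:
```python
from rig import *
from h import *
R=Rdown(.259)
g=np.array([.4717,-.1478,.051])
command_gripper(.05,60)
move_l(g+[0,0,.06],R,feed=.2)
move_l(g,feed=.08)
f0=sense()["wrist_force"]
command_gripper(0.0,80)
s=sense();print(s["time_s"],s["position"],s["finger_gap"],s["wrist_force"]-f0)
np.savez("grasp.npz",pos=g,act=s["position"])
move_l(g+[0,0,.035],feed=.1)
p,_=camera("side");cv2.imwrite("pics/s2.png",cv2.resize(p[200:320,120:320,::-1],None,fx=4,fy=4))
s=sense();p,_=camera("wrist");cv2.imwrite("pics/w2.png",p[:,:,::-1]);print(s["time_s"],s["position"],s["finger_gap"],s["wrist_force"]-f0)
np.savez("w2.npz",pos=s["position"],rot=s["tcp_rot"])
```

```text
4.5333 [ 0.47209638 -0.14790048  0.0516932 ] 0.01895746689909288 [ 0.72921782 -0.47157352  5.50973206]
5.0833 [ 0.47119556 -0.14776468  0.08554295] 0.018606291756788247 [ 0.89475061 -0.01267033 -1.45356625]
```

View pics/s2.png

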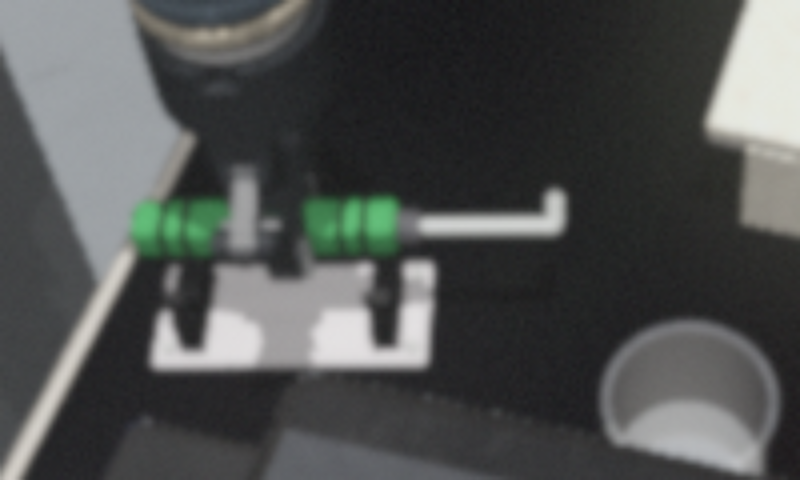

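View pics/w2.png

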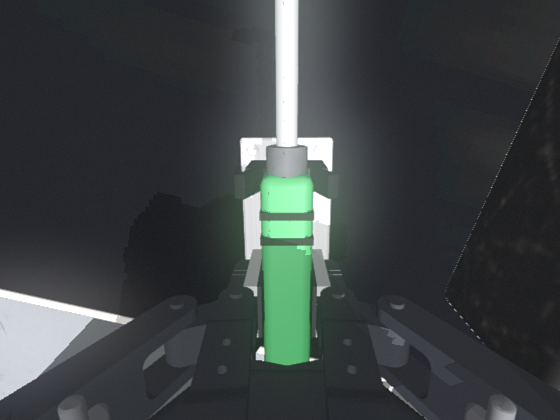

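```bash
cat >> h.py <<'E'
SY=-.028;E0=np.array([.643,.0625]);L=.120
ex=np.array([np.cos(SY),np.sin(SY)]);ey=np.array([-np.sin(SY),np.cos(SY)])
def tcp(a,y,z=.042):
    p=E0+ex*(a-L)+ey*y;return np.array([p[0],p[1],z])
def elbow(pos):
    d=np.asarray(pos)[:2]-E0;return np.array([d@ex+L,d@ey])
E
python3 - <<'E'
from rig import *
from h import *
move_l(tcp(-.03,-.068,.105),Rdown(SY),feed=.15)
move_l(tcp(-.03,-.068),feed=.12)
sleep(.2)
s=sense();print(s["time_s"],elbow(s["position"]),s["position"],s["wrist_force"])
p,_=camera("top");cv2.imwrite("pics/t3.png",cv2.resize(p[110:310,160:400,::-1],None,fx=3,fy=3,interpolation=cv2.INTER_CUBIC))
p,_=camera("side");cv2.imwrite("pics/s3.png",cv2.resize(p[150:300,180:400,::-1],None,fx=3,fy=3,interpolation=cv2.INTER_CUBIC))
E
```

```text
7.15 [-0.02935856 -0.0680127 ] [ 0.49179588 -0.00130455  0.0427897 ] [ 0.33980736  0.21521678 -1.27604399]
```

View pics/t3.png

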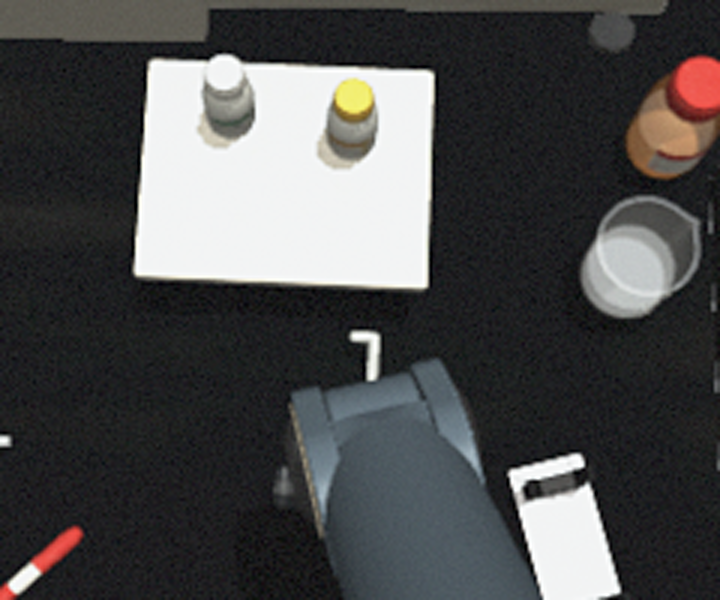

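View pics/s3.png

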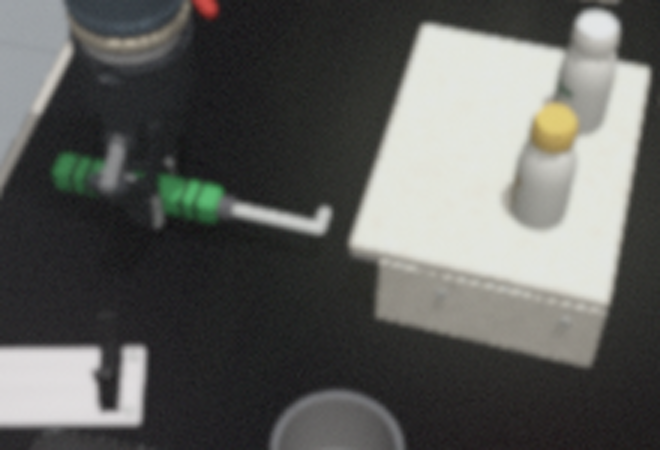

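Run:
```python
from h import *
e=elbow([.49179588,-.00130455]);P=E0+ex*e[0]+ey*e[1]
print(P,proj("top",[*P,.036]),(160+376.5/3-.5,110+338.5/3-.5),bp("top",160+376.5/3-.5,110+338.5/3-.5,.036))
print(proj("side",[*P,.036]),(180+321/3-.5,150+227/3-.5),bp("side",180+321/3-.5,150+227/3-.5,.036))
```

```text
[ 0.61174884 -0.00466411] [284.03855383 221.99666604] (285.0, 222.33333333333331) [ 0.6110308  -0.00678693  0.036     ]
[285.5256116 225.6445735] (286.5, 225.16666666666669) [ 0.6133642  -0.00297599  0.036     ]
```

Run:
```python
from rig import *
from h import *
h=move_l(tcp(.031,-.068),feed=.1,until_force=5)
s=sense();print(h,s["time_s"],elbow(s["position"]),s["wrist_force"])
if not h:
    h=move_l(tcp(.031,.028),feed=.04,until_force=2.5)
    s=sense();print(h,s["time_s"],elbow(s["position"]),s["position"],s["wrist_force"])
```

```text
False 8.0083 [ 0.03010127 -0.06803421] [-0.56297689 -0.10444416 -1.5729159 ]
True 9.375 [ 0.03076144 -0.01573451] [0.55335591 0.04927001 0.04153722] [ 0.44852728 -2.21731334 -0.97958356]
```

Run:
```python
from rig import *
from h import *
def st(h):
    s=sense();print(h,round(s["time_s"],2),elbow(s["position"]).round(4),s["position"][2].round(4),s["wrist_force"].round(2))
y=-.0157-.005
move_l(tcp(.031,y),feed=.05);st(0)
h=move_l(tcp(.045,y),feed=.05,until_force=3);st(h)
if not h:
    h=move_l(tcp(.045,.012),feed=.03,until_force=2.5);st(h)
```

```text
0 9.63 [ 0.0308 -0.021 ] 0.0418 [-0.16 -0.06 -1.21]
False 10.07 [ 0.0453 -0.0206] 0.0419 [-0.03 -0.25 -1.16]
True 10.77 [ 0.0448 -0.0022] 0.0416 [ 0.95 -1.84 -1.01]
```

Run:
```python
from rig import *
from h import *
def st(h):
    s=sense();print(h,round(s["time_s"],2),elbow(s["position"]).round(4),s["position"][2].round(4),s["wrist_force"].round(2))
y=-.0022-.001
move_l(tcp(.045,y),feed=.03)
h=move_l(tcp(.034,y),feed=.025,until_force=10);st(h)
if not h:
    h=move_l(tcp(-.01,y),feed=.06,until_force=11);st(h)
```

```text
False 11.61 [ 0.0347 -0.0031] 0.0423 [ 4.7   0.05 -3.  ]
False 12.49 [-0.01   -0.0031] 0.042 [ 3.12 -0.14 -2.53]
```

Run:
```python
from rig import *
from h import *
def st(h):
    s=sense();print(h,round(s["time_s"],2),elbow(s["position"]).round(4),s["position"].round(4),s["wrist_force"].round(2))
y=-.0022-.001
h=move_l(tcp(-.058,y),feed=.06,until_force=7);st(h)
if not h:
    h=move_l(tcp(-.080,y),feed=.02,until_force=5);st(h)
p,_=camera("top");cv2.imwrite("pics/t4.png",cv2.resize(p[110:310,160:400,::-1],None,fx=3,fy=3,interpolation=cv2.INTER_CUBIC))
p,_=camera("side");cv2.imwrite("pics/s4.png",cv2.resize(p[150:300,180:400,::-1],None,fx=3,fy=3,interpolation=cv2.INTER_CUBIC))
```

```text
False 13.44 [-0.0579 -0.0032] [0.4651 0.0643 0.042 ] [ 3.11  0.63 -2.07]
True 14.19 [-0.0708 -0.003 ] [0.4522 0.0649 0.0422] [ 1.05 -0.62 -0.52]
```

View pics/t4.png

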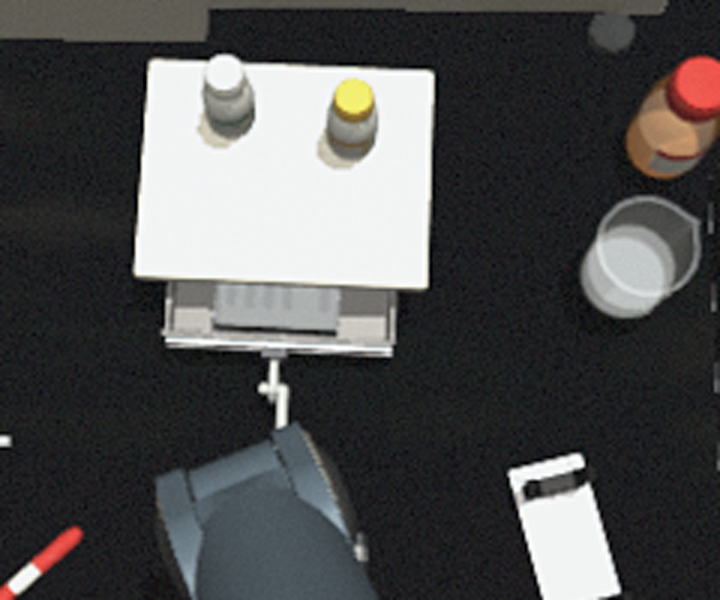

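View pics/s4.png

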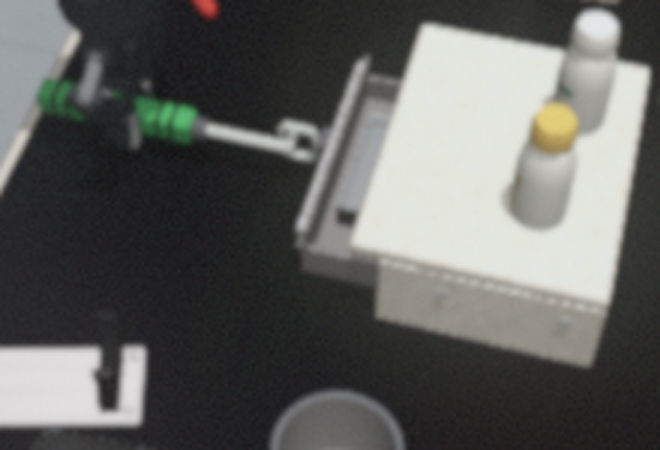

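Run:
```python
from rig import *
from h import *
def st(h):
    s=sense();print(h,round(s["time_s"],2),elbow(s["position"]).round(4),s["position"].round(4),s["wrist_force"].round(2))
y=-.0032
h=move_l(tcp(-.076,y),feed=.01,until_force=8);st(h)
sleep(.2);st(0)
# panel position from top depth image
p,d=camera("top");np.save("t5.npy",d);cv2.imwrite("pics/t5.png",cv2.resize(p[190:260,205:305,::-1],None,fx=7,fy=7,interpolation=cv2.INTER_CUBIC))
```

```text
True 14.75 [-0.0708 -0.0028] [0.4522 0.0651 0.0424] [ 0.78 -0.11 -0.24]
0 14.95 [-0.0707 -0.0028] [0.4522 0.065  0.0423] [ 1.72 -0.05 -1.29]
```

View pics/t5.png

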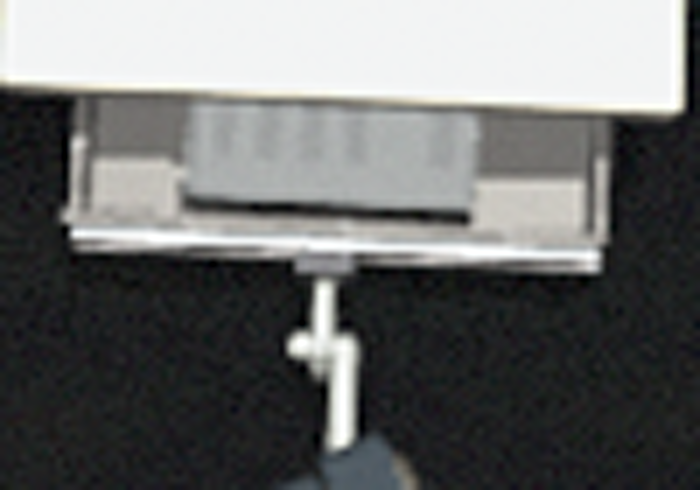

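Run:
```python
from rig import *
from h import *
def st(h):
    s=sense();print(h,round(s["time_s"],2),elbow(s["position"]).round(4),s["position"].round(4),s["wrist_force"].round(2),s["finger_gap"])
h=move_l(tcp(-.0650,-.0032),feed=.04,until_force=4);st(h)
h=move_l(tcp(-.0650,-.035),feed=.06,until_force=3);st(h)
if not h:
    move_l(tcp(-.0650,-.037,.105),feed=.12);st(0)
    g=np.load("grasp.npz")["pos"]
    move_l(g+[0,0,.055],Rdown(.259),feed=.15);move_l(g+[0,0,.035],feed=.08);sleep(.2);st(0)
    p,_=camera("side");cv2.imwrite("pics/s6.png",cv2.resize(p[200:320,120:320,::-1],None,fx=4,fy=4,interpolation=cv2.INTER_CUBIC))
    p,_=camera("wrist");cv2.imwrite("pics/w6.png",p[:,:,::-1])
    p,_=camera("top");cv2.imwrite("pics/t6.png",cv2.resize(p[110:310,160:400,::-1],None,fx=3,fy=3,interpolation=cv2.INTER_CUBIC))
```

```text
False 15.29 [-0.0652 -0.0033] [0.4578 0.0644 0.0417] [-0.8  -0.2  -1.15] 0.018630254122888247
False 15.97 [-0.0649 -0.0351] [0.4572 0.0326 0.0421] [ 0.58 -0.42 -1.21] 0.019062974274167276
0 16.65 [-0.0654 -0.0369] [0.4566 0.0308 0.1047] [-0.46  0.27 -1.48] 0.01907648805309357
0 18.59 [-0.045 -0.215] [ 0.472  -0.1478  0.0864] [-0.05  0.11 -1.13] 0.01897062938939606
```

View pics/s6.png

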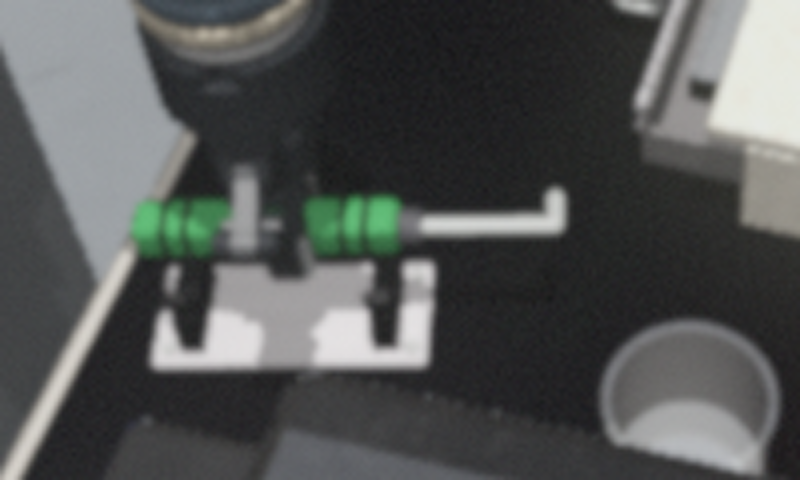

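View pics/w6.png

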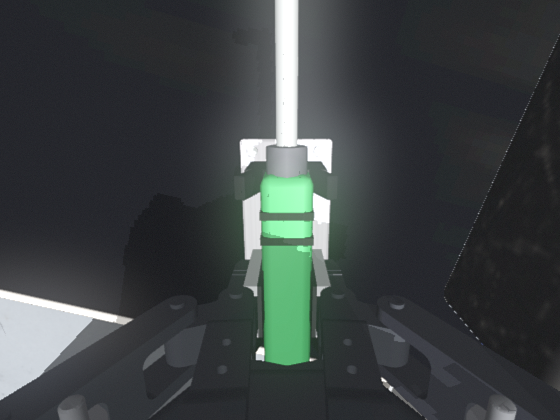

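View pics/t6.png

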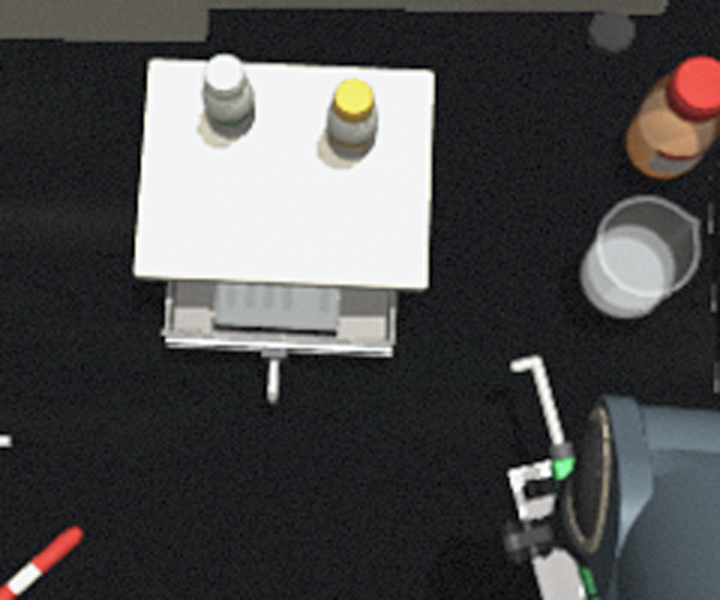

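Run:
```python
from rig import *
from h import *
def st(h):
    s=sense();print(h,round(s["time_s"],2),s["position"].round(4),s["wrist_force"].round(2),s["finger_gap"])
g=np.load("grasp.npz")["pos"]
move_l(g+[0,0,.008],feed=.08)
h=move_l(g+[0,0,-.001],feed=.015,until_force=3);st(h)
command_gripper(.05,20);st(0)
move_l(g+[0,0,.06],feed=.1)
move_l(g+[-.02,0,.2],feed=.25);st(0)
p,_=camera("side");cv2.imwrite("pics/s7.png",cv2.resize(p[200:320,120:320,::-1],None,fx=4,fy=4,interpolation=cv2.INTER_CUBIC))
p,_=camera("wrist");cv2.imwrite("pics/w7.png",p[:,:,::-1])
```

```text
True 19.73 [ 0.4717 -0.1478  0.0517] [0.29 0.   4.89] 0.01916173160348665
0 20.14 [ 0.4709 -0.1477  0.051 ] [-0.61  0.47 -0.47] 0.049874910609230064
0 21.61 [ 0.4509 -0.1476  0.2496] [-0.58  0.43 -0.42] 0.05004674680832485
```

View pics/s7.png

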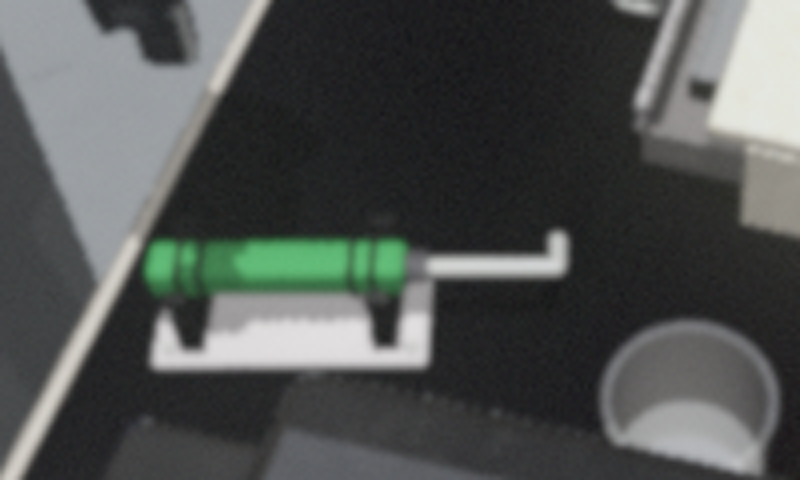

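View pics/w7.png

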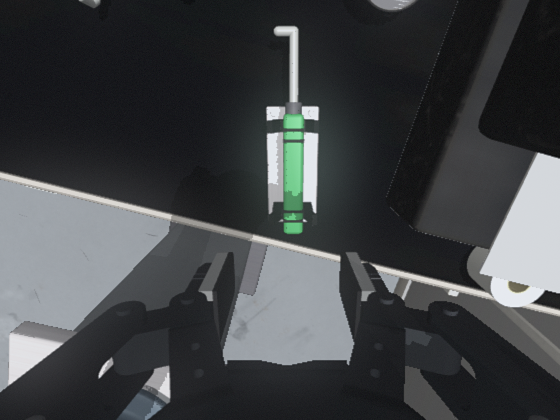

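Run:
```python
from rig import *
finish_job()
```

```text
the job is handed in; nothing more can be done
```

The tray is drawn out to its stop and the rod is back in its rest. I handed the job in after about 22 s of the allowed 59 s.

- **Finding the eye:** I felt it about 5 mm left of the tray's middle. With the hook a little deeper, the finger went in sideways and the rod met the loop where expected, so I knew it was hooked.
- **Drawing the tray:** It took about 3–5 N to keep moving. I set each pull to stop well under 15 N. The hook halted within 1 mm of the full 110 mm draw, and a second slow pull, set to stop at 8 N, halted at the same spot.
- **Rod:** I unhooked it without meeting any force. The last side and wrist pictures show it level in both saddles and pointing as before, with the hook within about 1 px (roughly 2 mm) of where it started.
- **Other things:** The top picture taken with the rod above the rest showed the tray out and the bottles, beaker, amber bottle and marker undisturbed. I didn't take another full view after setting the rod down.

The top and side camera calibrations differ by about 2 mm, so I used averages. None of my checks failed.

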